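# Centre a drive shaft in its end float

### The arm

A 7-joint arm with a two-finger parallel gripper is mounted at the origin on the work surface. World frame = base frame: x ahead of the robot, y to its left, z up, the work surface at z = 0. Lengths are in mm, angles in rad, forces in N, time in s.
With the tool pointing down it reaches from about 425 to 975 mm from the base axis. Payload 16.7 kg.
Tool frame: the origin (TCP) lies on the centre line of the jaws, within the pads' length; the fingertips stand 25 mm ahead of it and the grasp point (between the pads) lies 6 mm ahead of it; z points along the fingers, y is the line along which they close (so a half turn about z gives the same grasp; the last joint's range is limited). The gripper opens to 85 mm and grips with 20 to 120 N. Pads are 22 mm wide; open, the fingers measure 114 mm over their backs; the gripper's body (76 mm by 85 mm) begins 54 mm behind the grasp point. The pads swing forward as they close: fully open they stand 13 mm farther back than shut.
Start: joints at [-1.349, 0.426, 0.074, 1.606, -0.034, 1.111, -0.067], TCP at [244.597, 629.087, 256.302] pointing down, gripper open.
Joint ranges: [-2.85, 2.85], [-0.5, 2.14], [-1.23, 1.37], [0.21, 2.46], [-1.02, 4.16], [0.16, 2.05], [-2.73, 2.73]. Speed limits (rad/s): [1.89, 1.89, 2.39, 2.39, 3.01, 3.01, 3.01].

### API

Orientations are given as [roll, pitch, yaw] about the fixed x, y, z axes, in that order (R = Rz(yaw) Ry(pitch) Rx(roll)).
In Python, from bench import telemetry, eyes, manip gives the robot as it stands. The module is installed in compiled form; this text tells all that it offers.
- The arm moves only by the shell command python3 -m inch 'ROWS' [OPENING] [FORCE]. ROWS is JSON, a list of rows, each a list of 4 numbers: the shift along the world's x, y, z in m, then the turn about the world's z in degrees. In form: [[tx, ty, tz, spin], ...]. A call has 1 to 5 rows; each row is the pose to reach, as a shift and turn from the pose commanded when the call began; what a row does not reach only later rows make up. A row lasts 1/10 s, in which the tool goes at most 50 mm and 8.59 degrees, less where a joint would pass 70% of its speed; a pose out of reach is approached as far as the arm can. A call with a gripper value outside its range is refused whole. OPENING is the closure in counts, from 0 (fully open) to 255 (shut), set as the call begins (- or left out, the last holds). The fingers move at their own pace and stop on an object; FORCE is the grip in N (left out, the last holds). Time passes only in rows, so rows that repeat a pose let the fingers close. It gives the time, the measured TCP pose, the force, the opening and the grip force at its end, in the units of the state.
- telemetry.observe(): the state, without advancing time (a new reading comes with each control period).
- eyes.grab_frame(name): name is "side" or "top" or "wrist"; returns (picture, depth): 384x512x3 uint8, blue, green, red; 384x512 float32, mm along the optical axis (not along the pixel's ray), 0 where there is no reading.
- eyes.get_calibration(name): a dict with "camera_matrix" (3x3 intrinsics, pixels), "rvec" (rotation vector, rad) and "tvec" (3), from world to camera coordinates, as OpenCV has them. Camera axes: x right, y down, z forward; pixel columns grow to the right and rows downward; lengths in mm; the calibration is good to about 2 mm. A picture is of the moment at which its call begins: read the wrist's pose just before it. get_calibration takes no time and is no camera call; for the wrist camera it gives the pose at the moment of the call.
- manip.job_done(): hands the job in; it is judged then, once.
The state is a dict: "time": time; "qpos": joint angles; "qvel": joint speeds; "joint_efforts": joint torques, N m; "tcp_pos": TCP position; "tcp_rot": TCP orientation; "contact_force": force on the tool from outside, world axes, zero at the start; "ft_torque": the same for the moment, N m; "gripper_width": opening from 0.0 (shut) to 1.0 (fully open); "gripper_force": force on a finger pad.
Only numpy, scipy, OpenCV 4.12 (cv2) and the standard library are available. Lean on these libraries where they do the work, as an engineer would, in place of code of your own. Each camera call takes 0.05 s, during which the arm holds its last target. There are 200 camera calls.

### The job

Before the pump is coupled up, find the end float of the blue drive unit's shaft by feel: push the shaft in towards the case until it bears on its inner stop, then pull it out until it bears on its outer stop, each time with a light but definite pressure (about 12 N, never over 20 N) held for about half a second. Then let go of it resting midway between the two stops, within 2.5 mm, and leave the loose parts lying about undisturbed.

Things in the scene. Friction and masses are not known exactly. Their poses are not given: they have to be found in the camera images.
- drive: Drive unit, bolted down: dark base plate 10 mm thick, blue gear case (cover 160 mm along the shaft, 130 across, top 126 mm above the table), grey motor behind. Origin: on the table under the case's centre. x axis: along the shaft, from the case out to the flange; z up. Shaft axis 75 mm above the table, over x; its bearing cap ends 88 mm from the origin. Base plate reaches x = 225 mm.
- flange (a point): Centre of the steel flange fixed on the shaft: a disc 60 mm in diameter, 14 mm thick (faces 7 mm either side of this point), with a 36 mm boss 16 mm long on its outer face. x along the shaft, outwards; z up. It can be taken from above across its rim, or pinched by its two faces (it stands 21 mm above the top of the shaft). At the start at least 45 mm of bare shaft shows between it and the bearing cap.
- shaft: The shaft with its flange, steel, 18 mm thick, 0.7 kg. Origin on its axis, 155 mm inwards of the flange's centre; x outwards. Slides only along x with 4 N drag, stays where left, does not turn. In the case a rubber-faced stop ends its travel each way, yielding 1 mm per 7 N. Where the stops are, and the float's length (15 to 30 mm), is hidden and differs each time; it starts between them.
- half: Loose bystander: the pump's coupling half, a steel disc 60 mm across and 14 mm thick lying on the table with its 36 mm boss up, 44 mm tall in all. Origin: centre of the underside.
- tin: Loose bystander: closed aluminium sample tin, 70 mm in diameter, 70 mm tall. Origin: centre of the underside.
- spanner: Loose bystander: steel spanner 180 mm long lying flat. Origin: under its middle.

How it is judged (in metres and radians):
On the way, in this order (a step that is already met when the one before it is completed fails the run):
1. the shaft is pressed on its inner stop with more than 4 N for 0.3 s (contact force between shaft_c0 and thrust_c0 above 4 N), for 0.3 s.
2. then the shaft is pulled on its outer stop with more than 4 N for 0.3 s (contact force between shaft_c0 and thrust_c1 above 4 N), for 0.3 s.
At the end, for the whole second after the job is handed in: The shaft rests, let go, within 2.5 mm of the middle of its float (horizontal distance between shaft and thrust below 0.0025 m and linear speed of shaft below 0.003 m/s); the robot touches nothing.
It fails at once if the shaft is forced on a stop with more than 20 N (22.4 N on the stop's sloping face) (contact force between shaft_c0 and thrust_c0 above 22.4 N or contact force between shaft_c0 and thrust_c1 above 22.4 N).
It fails at once if a loose part is moved by more than 20 mm (distance of any of half, tin, spanner from where it was at the start of the episode above 0.02 m).
It also fails if it takes over 51 s, if anything falls off the work surface, if the arm or the gripper's body presses on something with over 40 N, if the wrist force passes 120 N, or if a joint passes its speed limit or range.

## Working session

There is one attempt and no reset: what is moved stays moved. The work goes in short steps, Python scripts to look and compute and a shell command to move; the robot and the scene stay as the last step left them, time stands still between calls to the robot, and variables do not carry over. Pictures are saved under pics/ and viewed, at most 10 in all, crops included, and the job is handed in when it is done.

```bash
mkdir -p pics; cat > h.py <<'E'
import numpy as np, cv2
from bench import telemetry, eyes, manip
def cam(n):
    c=eyes.get_calibration(n); K=np.array(c["camera_matrix"],float); R=cv2.Rodrigues(np.array(c["rvec"],float))[0]; t=np.array(c["tvec"],float).ravel()
    return K,R,t
def pts(d,K,R,t,m):
    v,u=np.nonzero(m&(d>0)); z=d[v,u]
    p=np.stack([(u-K[0,2])/K[0,0]*z,(v-K[1,2])/K[1,1]*z,z],1)
    return (p-t)@R
E
python3 - <<'E'
from h import *
s=telemetry.observe(); print({k:np.round(v,3) for k,v in s.items()})
for n in("top","side"):
    c=cam(n); im,d=eyes.grab_frame(n); cv2.imwrite(f"pics/{n}0.png",im); np.savez(f"{n}0.npz",im=im,d=d,K=c[0],R=c[1],t=c[2])
    print(n,-c[1].T@c[2])
    hsv=cv2.cvtColor(im,cv2.COLOR_BGR2HSV); m=cv2.inRange(hsv,(100,100,40),(130,255,255))>0
    P=pts(d,*c,m); q=P[abs(P[:,2]-126)<6]
    if len(q)>20: print(len(q),cv2.minAreaRect(q[:,:2].astype(np.float32)),np.median(q,0))
E
```

```text
{'time': np.float64(0.0), 'qpos': array([-1.35 ,  0.427,  0.074,  1.607, -0.034,  1.111, -0.067]), 'qvel': array([-0.001, -0.001,  0.   ,  0.002,  0.001, -0.001, -0.   ]), 'joint_efforts': array([-2.0000e-03, -9.4978e+01,  3.7600e+00, -4.6353e+01,  1.9000e-02,
        1.0000e-02,  0.0000e+00]), 'tcp_pos': array([244.462, 628.757, 255.584]), 'tcp_rot': array([-3.14 ,  0.   ,  2.771]), 'contact_force': array([-0.311, -0.374,  0.143]), 'ft_torque': array([ 0.031, -0.023,  0.072]), 'gripper_force': np.float64(0.0), 'gripper_width': np.float64(1.002)}
top [420.42232876 -17.36575776 873.47756602]
4653 ((571.402587890625, 170.011962890625), (158.86880493164062, 128.19073486328125), 69.43961334228516) [568.89718868 169.00340352 121.48539598]
side [ 158.35755187 -844.58327423  692.69019351]
1265 ((575.9303588867188, 168.8719482421875), (161.2502899169922, 124.36613464355469), 69.58065032958984) [573.69483835 162.64778774 122.38350843]
```

View pics/top0.png

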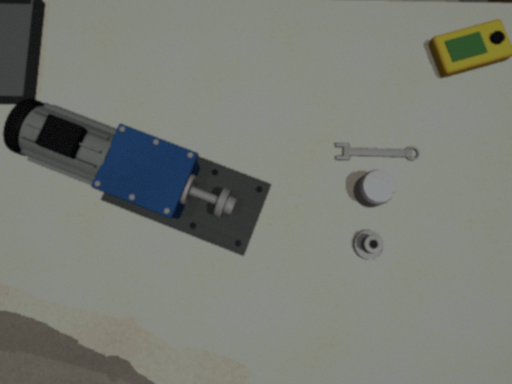

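View pics/side0.png

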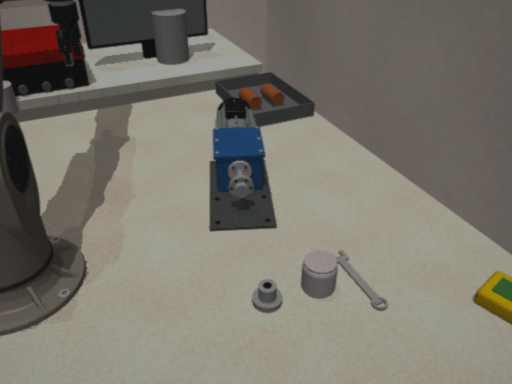

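The top view shows the blue case near pixel (148,170) with the flange at about (225,203). The tin, spanner and coupling half are well away at u>330. The side view confirms the flange points towards -y.

```bash
python3 - <<'E'
from h import *
for n in("top","side"):
    f=np.load(f"{n}0.npz"); P=pts(f["d"],f["K"],f["R"],f["t"],np.ones(f["d"].shape,bool))
    a=np.radians(249.5); e=np.array([np.cos(a),np.sin(a)]); l=np.array([-e[1],e[0]])
    o=np.array([571.4,170.0]) if n=="top" else np.array([575.9,168.9])
    s=(P[:,:2]-o)@e; w=(P[:,:2]-o)@l
    near=(s>95)&(s<215)&(abs(w)<45)&(P[:,2]>50)&(P[:,2]<115)
    for s0 in range(96,200,6):
        k=near&(s>=s0)&(s<s0+6)
        if k.sum()>3: print(n,s0,k.sum(),"w",np.round(np.percentile(w[k],[3,50,97]),1),"z",np.round(np.percentile(P[k,2],[5,50,97]),1))
    # base plate direction & centre
    k=(abs(P[:,2]-10)<6)&(s>90)&(s<240)&(abs(w)<100)
    im=f["im"]; v,u=np.nonzero(f["d"]>0); dark=im[v,u].max(1)<90
    q=P[k&dark][:,:2]; print("plate",len(q),cv2.minAreaRect(q.astype(np.float32)), "s max",np.percentile(s[k&dark],99.5),"w",np.percentile(w[k&dark],[.5,99.5]))
E
```

```text
top 96 31 w [-7.3 -0.1  8.4] z [77.4 81.8 84.8]
top 102 31 w [-7.7  0.1  8.7] z [77.5 81.6 84.3]
top 108 26 w [-7.6 -0.3  8.3] z [77.4 81.4 85.1]
top 114 30 w [-7.8 -0.   8.7] z [76.3 81.6 84.7]
top 120 29 w [-7.5 -0.1  8.5] z [78.2 81.4 84.1]
top 126 30 w [-7.6 -0.   8.8] z [77.  81.8 84.6]
top 132 30 w [-7.3  0.3  9.2] z [77.1 81.8 84.2]
top 138 25 w [-20.6  -0.9  23. ] z [ 77.7  87.3 103.3]
top 144 98 w [-27.2  -1.7  26.9] z [ 85.8 100.8 105. ]
top 150 97 w [-27.3  -1.3  27.1] z [ 84.8  99.8 105.1]
top 156 98 w [-24.7  -0.9  25.3] z [ 69.5  90.4 103.1]
top 162 61 w [-16.   -0.7  16.6] z [79.4 88.8 94.1]
top 168 67 w [-14.8   0.4  17.2] z [67.4 88.  93.8]
plate 4214 ((518.2178955078125, 23.183700561523438), (132.50071716308594, 159.49566650390625), 69.67485809326172) s max 221.83607664522057 w [-77.21854251  79.84892093]
side 96 7 w [-4.3  0.8  7.6] z [81.1 82.7 84.3]
side 102 6 w [-4.1  0.5  3. ] z [82.7 84.2 85.2]
side 138 15 w [-27.   -5.8  25.8] z [ 84.8 100.5 104.3]
side 144 30 w [-25.9   0.1  25.4] z [ 88.2 102.  106.2]
side 150 167 w [-26.3  -6.2  27. ] z [ 57.9  87.3 103.7]
side 156 81 w [-22.9   5.3  28. ] z [ 54.2  90.3 104. ]
side 162 28 w [-14.9   1.3  16.9] z [75.2 88.5 93.7]
side 168 141 w [-14.7   1.7  16. ] z [61.  76.  92.3]
plate 2086 ((520.761962890625, 20.32080078125), (136.974609375, 156.19180297851562), 69.71219635009766) s max 224.392251988012 w [-77.64890953  77.72247447]
```

```bash
python3 -m inch '[[0.02,-0.043,0,-8],[0.04,-0.086,0,-16],[0.06,-0.129,0,-24],[0.08,-0.172,0,-32],[0.10,-0.215,0,-40]]' 0 40; python3 -m inch '[[0.02,-0.043,0,-8],[0.04,-0.086,0,-16],[0.06,-0.129,0,-24],[0.08,-0.172,0,-32],[0.10,-0.215,0,-40]]'
```

```text
time: 0.6
tcp_pos: [345.0, 412.1, 256.1]
tcp_rot: [-3.141, -0.0, 2.067]
contact_force: [1.0, 0.4, -0.4]
gripper_width: 0.997
gripper_force: 0.0
time: 1.1
tcp_pos: [444.9, 197.2, 256.4]
tcp_rot: [-3.141, -0.0, 1.369]
contact_force: [0.8, -0.0, 0.5]
gripper_width: 0.999
gripper_force: 0.0
```

```bash
python3 -m inch '[[0.019,-0.042,0,-3],[0.038,-0.084,-0.01,-6],[0.057,-0.126,-0.03,-9.2],[0.076,-0.168,-0.05,-9.2],[0.076,-0.168,-0.07,-9.2]]'; python3 -m inch '[[0,0,0,0],[0,0,0,0]]'
python3 - <<'E'
from h import *
c=cam("wrist"); im,d=eyes.grab_frame("wrist"); cv2.imwrite("pics/w1.png",im)
s=telemetry.observe(); print(s["tcp_pos"],np.degrees(s["tcp_rot"]),s["contact_force"],s["qpos"])
P=pts(d,*c,np.ones(d.shape,bool))
a=np.radians(249.55); e=np.array([np.cos(a),np.sin(a)]); l=np.array([-e[1],e[0]])
S=(P[:,:2]-s["tcp_pos"][:2])@e; w=(P[:,:2]-s["tcp_pos"][:2])@l
for s0 in range(-60,60,4):
    k=(S>=s0)&(S<s0+4)&(abs(w)<45)&(P[:,2]>50)&(P[:,2]<112)
    if k.sum()>20: print(s0,k.sum(),"w",np.round(np.percentile(w[k],[2,50,98]),1),"z",np.round(np.percentile(P[k,2],[5,50,98]),1))
E
```

```text
time: 1.6
tcp_pos: [522.1, 25.3, 185.9]
tcp_rot: [3.139, 0.001, 1.207]
contact_force: [0.1, 1.1, -0.7]
gripper_width: 0.997
gripper_force: 0.0
time: 1.8
tcp_pos: [520.3, 31.5, 186.4]
tcp_rot: [-3.141, 0.001, 1.214]
contact_force: [1.2, 0.8, 0.2]
gripper_width: 0.999
gripper_force: 0.0
[520.64029116  31.9821252  186.9625254 ] [-1.79998483e+02 -2.11498036e-02  6.96241498e+01] [-0.23778635  0.82619648  0.05715866] [-0.70629865  0.29487037  0.62298915  2.04456268 -0.2246202   0.86762353
 -0.31303223]
-60 148 w [-5.9  2.4 10.8] z [77.9 81.9 83.9]
-56 148 w [-5.9  2.4 10.8] z [77.7 81.8 84. ]
-52 145 w [-6.   2.4 10.9] z [77.1 81.8 83.9]
-48 146 w [-6.   2.4 11. ] z [77.4 81.9 83.8]
-44 141 w [-6.   2.4 11. ] z [77.7 82.  84.1]
-40 138 w [-6.1  2.5 11.1] z [76.5 81.8 84.1]
-36 143 w [-6.1  2.5 11.2] z [77.1 82.  83.9]
-32 135 w [-6.1  2.5 11.2] z [76.7 82.1 84.1]
-28 141 w [-6.2  2.5 11.3] z [76.1 81.8 83.9]
-24 135 w [-6.2  2.5 11.4] z [76.3 81.7 83.8]
-20 131 w [-6.2  1.8 11.4] z [76.3 81.9 84.1]
-16 130 w [-6.3  2.5 11.5] z [75.2 81.7 84. ]
-12 1259 w [-24.1   2.5  29.4] z [ 57.   82.9 102.8]
-8 437 w [-24.6   2.3  29.7] z [ 87.4 100.8 104.8]
-4 437 w [-24.9   2.3  29.9] z [ 87.  100.9 104.4]
0 427 w [-24.6   2.3  29.6] z [ 86.5 100.7 104.5]
4 103 w [-24.2   3.   29.4] z [ 86.4 101.  104.3]
8 84 w [-10.9   2.5  15.2] z [86.2 91.  93. ]
12 233 w [-13.9   2.5  19.2] z [80.2 89.7 92.6]
16 234 w [-14.3   2.5  19.3] z [79.8 89.7 92.7]
20 63 w [-13.9   2.5  20.2] z [78.7 90.1 92.3]
```

View pics/w1.png

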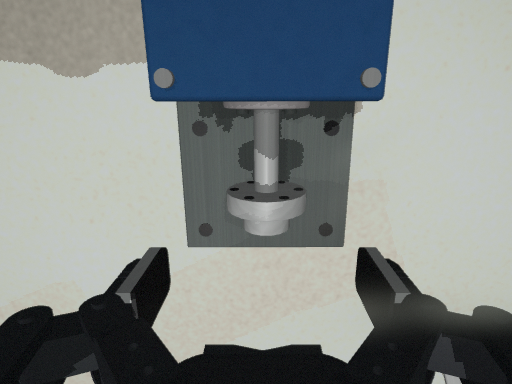

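The wrist view shows the flange centred at about pixel (266,203), pointing along the tool axis. The offset is about (+3,+1) mm.

```bash
python3 -m inch '[[0.003,0.001,-0.03,0],[0.003,0.001,-0.06,0],[0.003,0.001,-0.085,0],[0.003,0.001,-0.106,0],[0.003,0.001,-0.106,0]]'; python3 -m inch '[[0,0,0,0],[0,0,0,0],[0,0,0,0],[0,0,0,0],[0,0,0,0]]' 120 40;python3 -m inch '[[0,0,0,0],[0,0,0,0],[0,0,0,0],[0,0,0,0],[0,0,0,0]]'
```

```text
time: 2.35
tcp_pos: [522.7, 33.3, 79.3]
tcp_rot: [-3.14, 0.001, 1.216]
contact_force: [0.3, 0.2, 0.1]
gripper_width: 1.001
gripper_force: 0.0
time: 2.85
tcp_pos: [523.7, 33.0, 82.1]
tcp_rot: [-3.142, -0.002, 1.214]
contact_force: [-8.4, 3.2, 15.7]
gripper_width: 0.687
gripper_force: 39.3
time: 3.35
tcp_pos: [523.7, 33.0, 82.1]
tcp_rot: [-3.142, -0.002, 1.215]
contact_force: [-8.1, 2.7, 15.6]
gripper_width: 0.687
gripper_force: 39.3
```

```bash
python3 -m inch '[[-0.001,0.0004,0.0025,0],[-0.001,0.0004,0.0025,0],[-0.0007,0.0013,0.0025,0],[-0.0003,0.0023,0.0025,0],[0,0.0032,0.0025,0]]'; python3 -m inch '[[0.0003,0.0009,0,0],[0.0007,0.0019,0,0],[0.001,0.0028,0,0],[0.0014,0.0037,0,0],[0.0014,0.0037,0,0]]'
```

```text
time: 3.85
tcp_pos: [524.2, 34.7, 83.5]
tcp_rot: [3.139, -0.0, 1.213]
contact_force: [1.4, -4.7, -14.1]
gripper_width: 0.678
gripper_force: 64.0
time: 4.35
tcp_pos: [525.6, 38.6, 83.5]
tcp_rot: [3.14, -0.0, 1.214]
contact_force: [2.6, -4.7, -10.5]
gripper_width: 0.682
gripper_force: 64.2
```

```bash
python3 -m inch '[[0.0003,0.0009,-0.0005,0],[0.0007,0.0019,-0.001,0],[0.001,0.0028,-0.001,0],[0.0014,0.0037,-0.001,0],[0.0014,0.0037,-0.001,0]]'; python3 -c "
from h import *;print([(s['tcp_pos'][:2]@[.349,.937],-s['contact_force'][:2]@[.349,.937]) for s in [telemetry.observe()]])"
```

```text
time: 4.85
tcp_pos: [526.6, 41.0, 83.2]
tcp_rot: [3.14, 0.0, 1.212]
contact_force: [-9.9, -13.4, 17.4]
gripper_width: 0.682
gripper_force: 67.1
[(np.float64(222.1861793746203), np.float64(16.014619049212282))]
```

```bash
python3 -m inch '[[0,0,0,0],[0,0,0,0],[0,0,0,0],[0,0,0,0],[0,0,0,0]]'; python3 -c "
from h import *;print([(s['time'],s['tcp_pos'][:2]@[.349,.937],-s['contact_force'][:2]@[.349,.937],s['tcp_pos'],s['contact_force']) for s in [telemetry.observe()]])"
```

```text
time: 5.35
tcp_pos: [526.6, 41.0, 83.2]
tcp_rot: [3.14, 0.0, 1.212]
contact_force: [-8.3, -12.0, 16.4]
gripper_width: 0.681
gripper_force: 67.1
[(5.35, np.float64(222.17667617547076), np.float64(14.170083007514346), array([526.62391844,  40.96577229,  83.22293019]), array([ -8.25695839, -12.04739011,  16.3554268 ]))]
```

```bash
python3 -m inch '[[-0.0008,-0.0022,0,0],[-0.0017,-0.0045,0,0],[-0.0025,-0.0067,0,0],[-0.0035,-0.0094,0,0],[-0.0042,-0.0112,0,0]]'; python3 -m inch '[[-0.0003,-0.0009,0,0],[-0.0007,-0.0019,0,0],[-0.001,-0.0028,0,0],[-0.001,-0.0028,0,0]]';  python3 -c "
from h import *;print([(s['time'],s['tcp_pos'][:2]@[.349,.937],-s['contact_force'][:2]@[.349,.937],s['tcp_pos'],s['contact_force']) for s in [telemetry.observe()]])"
```

```text
time: 5.85
tcp_pos: [523.5, 32.6, 83.3]
tcp_rot: [3.139, -0.003, 1.214]
contact_force: [-1.9, 3.9, 7.1]
gripper_width: 0.678
gripper_force: 66.1
time: 6.25
tcp_pos: [522.5, 29.8, 83.3]
tcp_rot: [3.14, -0.003, 1.214]
contact_force: [-2.3, 3.9, 9.5]
gripper_width: 0.679
gripper_force: 66.1
[(6.25, np.float64(210.25388765532952), np.float64(-2.8465714579227805), array([522.49602561,  29.77884175,  83.32229522]), array([-2.34406502,  3.91104605,  9.4967112 ]))]
```

```bash
cat > r.py <<'E'
from h import *
s=telemetry.observe();print(s['time'],"p",s['tcp_pos'][:2]@[.349,.937],"Fin",-s['contact_force'][:2]@[.349,.937])
E
python3 -m inch '[[-0.0003,-0.0009,0,0],[-0.0007,-0.0019,0,0],[-0.001,-0.0028,0,0],[-0.001,-0.0028,0,0]]' >/dev/null; python3 r.py;python3 -m inch '[[-0.0003,-0.0009,0,0],[-0.0007,-0.0019,0,0],[-0.0007,-0.0019,0,0]]'; python3 r.py
```

```text
6.65 p 207.27095026103942 Fin -2.1060180198438223
time: 6.95
tcp_pos: [520.7, 25.1, 83.3]
tcp_rot: [3.14, -0.003, 1.214]
contact_force: [-2.6, 3.6, 9.6]
gripper_width: 0.677
gripper_force: 66.2
6.95 p 205.23237478982244 Fin -2.4749057472343647
```

```bash
python3 -m inch '[[-0.0003,-0.0009,0,0],[-0.0007,-0.0019,0,0],[-0.001,-0.0028,0,0],[-0.001,-0.0028,0,0]]' >/dev/null; python3 r.py
```

```text
7.35 p 202.2346308598565 Fin -3.6248661303207452
```

```bash
python3 -m inch '[[-0.0003,-0.0009,0,0],[-0.0007,-0.0019,0,0],[-0.001,-0.0028,0,0],[-0.001,-0.0028,0,0]]' >/dev/null; python3 r.py
```

```text
7.75 p 199.94844614964953 Fin -7.3924134594710615
```

```bash
python3 -m inch '[[-0.0003,-0.0009,0,0],[-0.0007,-0.0019,0,0],[-0.0007,-0.0019,0,0],[-0.0007,-0.0019,0,0],[-0.0007,-0.0019,0,0]]' ; python3 r.py
```

```text
time: 8.25
tcp_pos: [518.6, 19.2, 83.3]
tcp_rot: [3.139, -0.004, 1.216]
contact_force: [0.0, 13.4, 4.9]
gripper_width: 0.683
gripper_force: 65.8
8.25 p 198.9511617115436 Fin -12.560598597441217
```

```bash
python3 -m inch '[[-0.0003,-0.0007,0,0],[-0.0003,-0.0007,0,0],[-0.0003,-0.0007,0,0],[-0.0003,-0.0007,0,0],[-0.0003,-0.0007,0,0]]' ; python3 r.py;python3 -m inch '[[0,0,0,0],[0,0,0,0],[0,0,0,0]]'>/dev/null; python3 r.py
```

```text
time: 8.75
tcp_pos: [518.5, 18.9, 83.4]
tcp_rot: [3.139, -0.005, 1.216]
contact_force: [2.0, 16.1, 3.7]
gripper_width: 0.68
gripper_force: 65.7
8.75 p 198.65600334580316 Fin -15.83796844953696
9.05 p 198.70384672361936 Fin -15.684672673601721
```

```bash
python3 -m inch '[[0.001,0.0028,0,0],[0.002,0.0056,0,0],[0.003,0.0084,0,0],[0.0044,0.0117,0,0],[0.0044,0.0117,0,0]]' ; python3 r.py;python3 -m inch '[[0,0,0,0],[0,0,0,0],[0,0,0,0]]'>/dev/null; python3 r.py
```

```text
time: 9.55
tcp_pos: [521.9, 28.2, 83.3]
tcp_rot: [3.14, -0.002, 1.214]
contact_force: [-4.8, 1.3, 11.6]
gripper_width: 0.68
gripper_force: 66.6
9.55 p 208.6115392344849 Fin 0.49562873087448983
9.85 p 208.58238167691886 Fin -0.24950061356131872
```

```bash
python3 -m inch '[[0.0003,0.0009,0,0],[0.0007,0.0018,0,0],[0.0007,0.0018,0,0],[0.0007,0.0018,0,0],[0.0007,0.0018,0,0]]' ; python3 r.py
```

```text
time: 10.35
tcp_pos: [522.4, 29.5, 83.3]
tcp_rot: [3.14, -0.002, 1.214]
contact_force: [-6.0, -1.4, 11.9]
gripper_width: 0.683
gripper_force: 66.6
10.35 p 210.00076149670772 Fin 3.4233358211959493
```

```bash
python3 -m inch '[[0.0002,0.0005,0,0],[0.0002,0.0005,0,0],[0.0002,0.0005,0,0]]'; python3 r.py; python3 -m inch '[[0,0,0,0],[0,0,0,0],[0,0,0,0],[0,0,0,0],[0,0,0,0]]' 0; python3 r.py; python3 -m inch '[[0,0,0.02,0],[0,0,0.045,0],[0,0,0.075,0],[0,0,0.104,0],[0,0,0.104,0]]';python3 -m inch '[[0,0,0,0],[0,0,0,0]]'
python3 - <<'E'
from h import *
c=cam("wrist"); im,d=eyes.grab_frame("wrist")
P=pts(d,*c,np.ones(d.shape,bool)); s=telemetry.observe(); e=np.array([-.349,-.937]); 
S=-P[:,:2]@e; S=-S; w=(P[:,:2]-s["tcp_pos"][:2])@[0.937,-.349]
k=(abs(w)<28)&(P[:,2]>97)&(P[:,2]<108)&(abs(S+210)<40)
print("rim band p",-np.percentile(S[k],[2,50,98]),k.sum(),s["tcp_pos"])
i2,_=eyes.grab_frame("top"); cv2.imwrite("pics/top1.png",i2)
E
```

```text
time: 10.65
tcp_pos: [522.6, 29.9, 83.3]
tcp_rot: [3.14, -0.002, 1.214]
contact_force: [-6.3, -1.7, 13.1]
gripper_width: 0.682
gripper_force: 66.6
10.65 p 210.44475266900236 Fin 3.7618312928026993
time: 11.15
tcp_pos: [521.8, 29.9, 81.8]
tcp_rot: [-3.141, -0.0, 1.214]
contact_force: [0.2, -0.8, 0.4]
gripper_width: 0.999
gripper_force: 0.0
11.15 p 210.09588651995435 Fin 0.717069184038139
time: 11.65
tcp_pos: [523.4, 29.9, 188.9]
tcp_rot: [3.138, -0.003, 1.214]
contact_force: [0.4, -0.3, -1.0]
gripper_width: 1.002
gripper_force: 0.0
time: 11.85
tcp_pos: [521.3, 29.9, 185.0]
tcp_rot: [-3.141, 0.001, 1.214]
contact_force: [-0.5, -1.1, -0.8]
gripper_width: 1.004
gripper_force: 0.0
rim band p [217.5821858  211.46776054 203.84592685] 1195 [521.25249777  29.76886849 184.87913193]
```

View pics/top1.png

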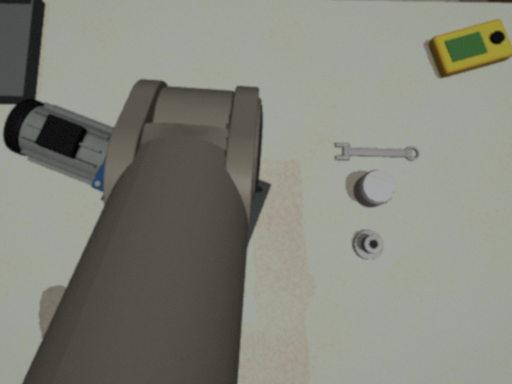

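The loose parts are where they were: spanner (376,153), tin (377,187) and coupling half (369,244). The flange centre reads p≈210.7 mm along the shaft, against a target of 210.4.

```bash
python3 -c "
from bench import manip; print(manip.job_done())"
```

```text
the job is handed in; nothing more can be done
None
```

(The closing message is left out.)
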